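# Fit the stopper and locking pin of a lugged storage jar

## Task

Try the fit of the lugged storage jar before it is glazed: lower its ring-knobbed stopper gently, without dropping it, fully home into the jar's neck with the ring lined up with the holes in the two lugs, then slide the wooden pin through lug, ring and lug, from either side, until the pin's flat head comes up to the lug. Leave the jar standing upright where it is and do not disturb the rest of the ware.

Things in the scene. Friction and masses are not known exactly. Their poses are not given: they have to be found in the camera images.
- jar: unglazed buff pottery jar, loose, 0.85 kg, upright; sizes in mm: round belly 132 wide, neck 62 wide, level rim 105 high. Two upright pierced lugs on its shoulder face each other across the neck along the jar's y: 14 thick (40 to 54 from the jar's axis), 38 wide, rounded tops 143 high, each with a round hole 20 wide running along y, centred 124 high. Origin: centre of the underside, z up
- jar_mouth (a point): centre of the jar's mouth, level with the rim, 105 mm above the jar's underside; the bore is a straight round hole 48 mm wide, free for 40 mm below the rim. Axes as the jar's
- lug_left (a point): centre of the hole on the outer face of the jar's +y lug (54 mm from the jar's axis, 124 mm above its underside)
- lug_right (a point): the same on the -y lug
- stopper: the jar's own stopper, buff pottery, 0.14 kg, 73 mm high, standing on its plug. Tapered plug 35 long (34 wide below, 44 above); flange 62 wide, 7 thick, whose underside rests on the jar's rim when home; upright ring knob on top, 38 wide along x, 16 thick along y, 31 high, pierced along y. Can be gripped across the 38 or the 16. Half a turn leaves it the same. Origin: centre of the underside, z up
- stopper_seat (a point): centre of the underside of the stopper's flange, 35 mm above its origin
- stopper_ring (a point): centre of the ring knob's 20 mm hole, 54 mm above the stopper's origin; with the stopper home it is level with the lug holes
- pin: brown wooden locking pin, 28 g, 164 mm long, lying flat. Paddle head 42 long (x), 26 wide (y), 14 thick (z), too wide for the lug holes; round shank 12 thick, 122 long, along the pin's +x, its last 14 tapered to 5. Home, the shank stands 14 out of the far lug. Lies level, nose at most 1 mm low. Origin: centre of the head, on the shank's axis, 7 mm above the table
- pin_shoulder (a point): where the shank meets the head, on the axis, 21 mm from the pin's origin
- pin_tip (a point): the nose end of the shank, on the axis, 143 mm from the pin's origin
- plain_stopper: bystander (sizes in mm): a stopper of the same plug and flange but with a solid round knob 34 wide instead of the ring; it belongs to another jar. Origin: centre of its underside
- lath: bystander (sizes in mm): thin flat light wooden modelling stick 150 x 18 x 6 lying on the table along its x; origin on its underside, 20 from its rear end
- dish: bystander (sizes in mm): shallow pale pottery dish 88 wide, 34 high, origin under its centre
- cup: bystander (sizes in mm): pale pottery beaker 72 wide, 80 high, origin under its centre
- wax_pot: bystander (sizes in mm): small amber glass jar of wax resist with black lid, 62 wide, 65 high, origin under its centre
- bowl: bystander (sizes in mm): buff pottery bowl 126 wide, 58 high, origin under its centre
- stilt: bystander (sizes in mm): pale three-armed kiln stilt, 33 from centre to arm end, 22 high, origin under its centre
Things that resemble listed ones, but are neither listed nor needed, are in the scene too. Several things look just like the pin: the one meant starts farthest from the robot's base. What is shaped like the jar but red is not meant.

How it is judged (in metres and radians):
On the way, in this order (a step that is already met when the one before it is completed fails the run):
1. the ring-knobbed stopper is home in the jar's neck, its ring in line with the lugs (z of stopper_seat in the frame of jar_mouth between -0.004 and 0.003 m and horizontal distance between stopper_seat and jar_mouth below 0.006 m and angle between the z axis of stopper and the z axis of jar, either way round below 0.08 rad and angle between the y axis of stopper and the y axis of jar, either way round below 0.3 rad), for 0.2 s.
2. the pin is through lug, ring and lug with its head up to the lug (((distance between pin_shoulder and lug_left below 0.012 m and distance between pin_tip and lug_right below 0.022 m) or (distance between pin_shoulder and lug_right below 0.012 m and distance between pin_tip and lug_left below 0.022 m))), for 0.2 s.
At the end, for the whole second after the job is handed in: Stopper flange on the rim (3 mm high, 6 mm off centre, 0.08 rad tilt), ring within 0.3 rad of the line of the lugs; pin through both lugs and ring: shoulder within 12 mm of one lug hole, nose within 22 mm of the other; jar upright (0.06 rad), within 40 mm of its start; jar, stopper, pin at rest (all of step 1 and ((distance between pin_shoulder and lug_left below 0.012 m and distance between pin_tip and lug_right below 0.022 m) or (distance between pin_shoulder and lug_right below 0.012 m and distance between pin_tip and lug_left below 0.022 m)) and angle between jar's own z axis and vertical below 0.06 rad and distance of jar from where it was at the start of the episode below 0.04 m and linear speed of each of jar, stopper, pin below 0.02 m/s); the robot touches nothing.
It fails at once if the stopper is dropped into the neck (moving faster than 0.4 m/s while its plug is in the jar's mouth) (horizontal distance between stopper_seat and jar_mouth below 0.025 m and z of stopper in the frame of jar_mouth below 0 m and linear speed of stopper above 0.4 m/s).
It fails at once if the jar is tipped by more than 0.3 rad (angle between jar's own z axis and vertical above 0.3 rad).
It fails at once if a bystander is moved by more than 30 mm (distance of any of plain_stopper, lath, dish, cup, wax_pot, bowl, stilt from where it was at the start of the episode above 0.03 m).
It also fails if it takes over 61 s, if anything falls off the work surface, if the arm or the gripper's body presses on something with over 40 N, if the wrist force passes 120 N, or if a joint passes its speed limit or range.

## Robot

A 6-joint arm with a two-finger parallel gripper is mounted at the origin on the work surface. World frame = base frame: x ahead of the robot, y to its left, z up, the work surface at z = 0. Lengths are in mm, angles in rad, forces in N, time in s.
With the tool pointing down it reaches from about 350 to 975 mm from the base axis. Payload 4.9 kg.
Tool frame: the origin (TCP) lies midway between the tips of the shut fingers; the grasp point (between the pads) lies 19 mm behind it (robot.pinch_z is the distance from the TCP to the grasp point, in mm); z points along the fingers, y is the line along which they close (so a half turn about z gives the same grasp; the last joint's range is limited). The gripper opens to 85 mm and grips with 20 to 120 N. Pads are 22 mm wide; open, the fingers measure 114 mm over their backs; the gripper's body (76 mm by 85 mm) begins 54 mm behind the grasp point. The pads swing forward as they close: fully open they stand 13 mm farther back than shut.
Start: joints at [1.12, 0.053, 1.613, -0, 1.476, -0.119], TCP at [203.58, 590.895, 231.304] pointing down, gripper open.
Joint ranges: [-3.01, 3.01], [-1.01, 2.22], [0.06, 2.58], [-1.02, 4.17], [0.09, 2.62], [-3.14, 3.14]. Speed limits (rad/s): [2.57, 2.57, 3.14, 3.14, 3.14, 3.14].

## Interface

Orientations are given as a rotation vector (axis times angle).
In Python, from rig import robot gives the robot as it stands.
- The arm moves only by the tool send_rows, never from a script. Its argument "commands" is one flat list of numbers, 7 for each row, row after row: the shift along the tool's x, y, z each as a share of 40 mm, from -1 to 1, then the turn, a rotation vector about the tool's x, y, z each as a share of 4 degrees, from -1 to 1, then the opening, from 0 (shut) to 1 (fully open). A call has 1 to 12 rows; each row shifts and turns the commanded pose from where the row before left it, along the tool's axes as they then stand; what a row does not reach is not made up. A row lasts 1/10 s, in which the tool goes at most 50 mm and 8.59 degrees, less where a joint would pass 70% of its speed; a pose out of reach is approached as far as the arm can. A call with a number of a shift or a turn outside -1 to 1 is refused whole. A call with a gripper value outside its range is refused whole. The fingers move at their own pace and stop on an object; "grip_force" is the grip in N (left out, the last holds). Time passes only in rows, so rows that do not move let the fingers close. It gives the time, the measured TCP pose, the force, the opening and the grip force at its end, in the units of the state.
- robot.observe(): the state, without advancing time (a new reading comes with each control period).
- robot.get_image(name): name is "side" or "top"; returns a dict with "pixels" (480x640x3 uint8, blue, green, red), "fx", "fy", "cx", "cy" (pixels), "extrinsics" (4x4, takes a point from camera to world coordinates). Camera axes: x right, y down, z forward; pixel columns grow to the right and rows downward; lengths in mm; the calibration is good to about 2 mm. A picture is of the moment at which its call begins. There is no depth.
- robot.job_done(): hands the job in; it is judged then, once.
The state is a dict: "time_s": time; "qpos": joint angles; "joint_vel": joint speeds; "effort": joint torques, N m; "tcp_pos": TCP position; "ee_rot": TCP orientation; "ft_force": force on the tool from outside, world axes, zero at the start; "wrist_torque": the same for the moment, N m; "width": finger opening in mm; "grasp_force": force on a finger pad.
Only numpy, scipy, OpenCV 4.12 (cv2) and the standard library are available. Lean on these libraries where they do the work, as an engineer would, in place of code of your own. Each camera call takes 0.05 s, during which the arm holds its last target. There are 200 camera calls.

## Working session

There is one attempt and no reset: what is moved stays moved. The work goes in short steps, Python scripts to look and compute and a tool call to move; the robot and the scene stay as the last step left them, time stands still between calls to the robot, and variables do not carry over. Pictures are saved under pics/ and viewed, at most 10 in all, crops included, and the job is handed in when it is done.

Besides the shell and the picture viewer there is one more tool, called after "Call:" as a command line: name --argument value ..., lists and objects as JSON in quotes. send_rows: Moves the arm, as the interface text tells. Its arguments: {"type":"object","properties":{"commands":{"type":"array","items":{"type":"number","minimum":-1,"maximum":1}},"grip_force":{"type":"number"}},"required":["commands"]}

```bash
mkdir -p pics; cat > h.py <<'E'
import numpy as np,cv2
from rig import robot
def grab(n,f):
    d=robot.get_image(n);cv2.imwrite(f,d["pixels"]);np.savez(f[:-4]+'.npz',**{k:np.array(d[k]) for k in d});return d
def ray(d,u,v):
    E=np.array(d["extrinsics"]);r=E[:3,:3]@np.array([(u-d["cx"])/d["fx"],(v-d["cy"])/d["fy"],1.]);return E[:3,3],r
def onz(d,u,v,z):
    o,r=ray(d,u,v);return o+r*(z-o[2])/r[2]
def proj(d,p):
    E=np.array(d["extrinsics"]);q=E[:3,:3].T@(np.array(p,float)-E[:3,3]);return q[0]/q[2]*d["fx"]+d["cx"],q[1]/q[2]*d["fy"]+d["cy"]
def tri(d1,a,d2,b):
    o1,r1=ray(d1,*a);o2,r2=ray(d2,*b);s=np.linalg.lstsq(np.c_[r1,-r2],o2-o1,rcond=None)[0]
    p,q=o1+s[0]*r1,o2+s[1]*r2;return (p+q)/2,np.linalg.norm(p-q)
E
python3 - <<'E'
from h import *
for n in("top","side"):
    d=grab(n,f"pics/{n}0.png");print(n,d["fx"],d["cx"],d["cy"],np.round(d["extrinsics"],3).tolist())
print(robot.observe())
E
```

```text
top 594.0632098593177 317.591112301529 242.9494788236144 [[0.008, -0.982, 0.189, 185.713], [-1.0, -0.007, 0.007, -1.358], [-0.005, -0.189, -0.982, 1563.81], [0.0, 0.0, 0.0, 1.0]]
side 544.2137326115517 321.8292391608437 239.14558883521642 [[-0.967, -0.147, 0.209, 179.106], [-0.255, 0.532, -0.807, 1072.37], [0.007, -0.834, -0.552, 852.671], [0.0, 0.0, 0.0, 1.0]]
{'time_s': 0.1, 'qpos': array([ 1.11998792e+00,  5.33141756e-02,  1.61415062e+00,  5.35869539e-06,
        1.47598277e+00, -1.19043022e-01]), 'joint_vel': array([ 0.00034065, -0.00013182, -0.00491646,  0.00100651,  0.00134292,
       -0.00025752]), 'effort': array([ 4.62145017e-04, -3.94901562e+01, -3.71363282e+01, -9.20592038e-05,
        3.87464082e-03, -1.56301434e-05]), 'tcp_pos': array([203.35003993, 590.4058383 , 230.17510898]), 'ee_rot': array([-5.18662767e-01, -3.09794733e+00,  2.79339214e-03]), 'ft_force': array([-0.46286471,  0.33839385,  0.04490498]), 'wrist_torque': array([ 0.00317129,  0.03469642, -0.00431077]), 'grasp_force': 0.0, 'width': 85.35037587940909}
```

View pics/top0.png

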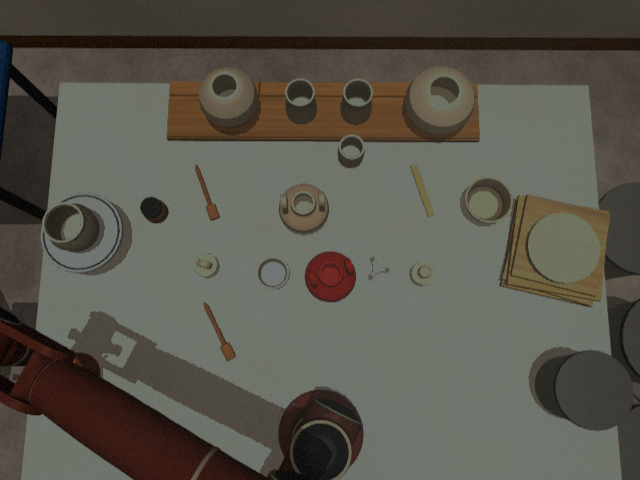

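View pics/side0.png

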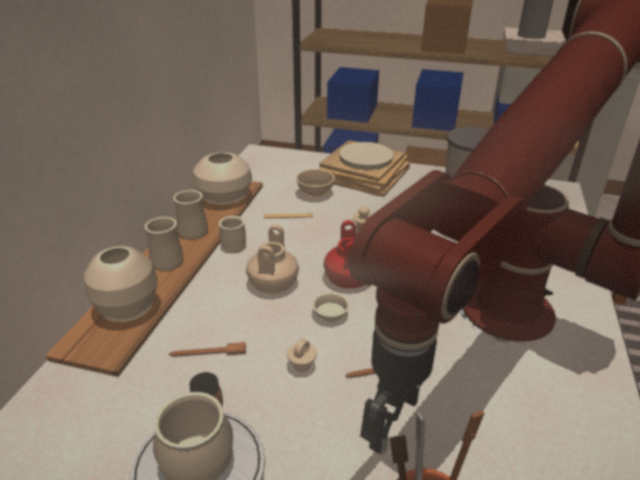

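The top view shows two pin look-alikes: A (196,166)-(213,217) and B (206,304)-(230,357). More rods stand in the orange pot in the side view at (400,450) and (475,430). A is the one meant, because it lies farthest up the image and so farthest from the base. The buff jar is at (303,206), with the red one at (330,277). The ring stopper is at (206,265) and the plain one at (422,272). Next I'll confirm this in an enlarged crop.

```bash
python3 - <<'E'
from h import *
a=cv2.imread('pics/top0.png')[155:290,180:340];b=cv2.imread('pics/side0.png')[220:375,165:325]
o=[cv2.resize(x,None,fx=5,fy=5,interpolation=cv2.INTER_CUBIC) for x in(a,b)]
o[0]=cv2.convertScaleAbs(o[0],alpha=1.5)
cv2.imwrite('pics/ct.png',o[0][:600]);cv2.imwrite('pics/cs.png',cv2.resize(b,(600,581),interpolation=cv2.INTER_CUBIC))
E
```

```text
(no output)
```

View pics/ct.png

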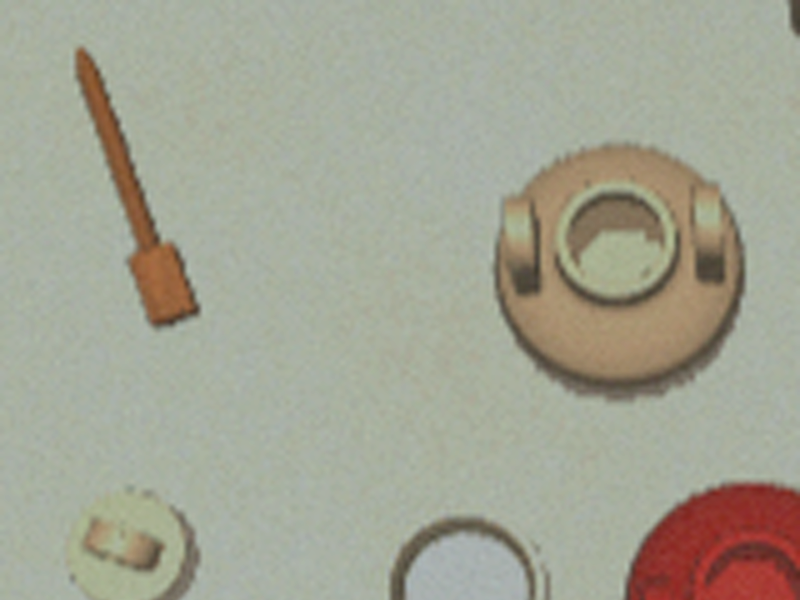

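View pics/cs.png

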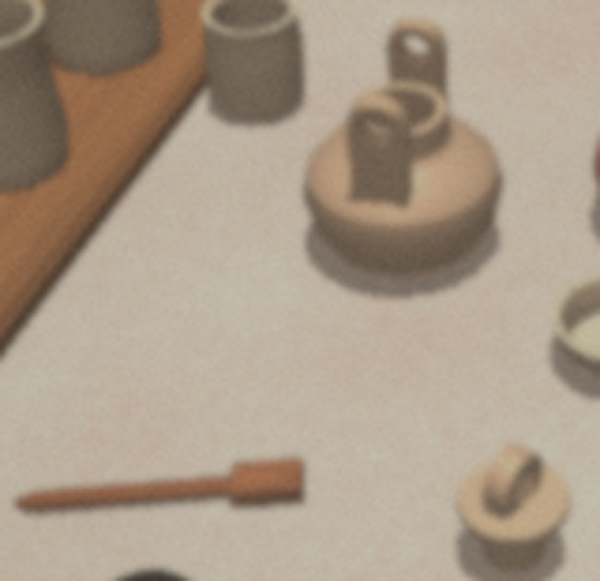

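Pin A is confirmed: head at crop (163,285), nose at (80,50). The stopper's ring is at (122,545), the rim centre at (617,243), and the lugs are centred at about (521,243) and (709,234). Next I'll triangulate these.

```bash
cat > m.py <<'E'
from h import *
T=dict(np.load('pics/top0.npz'));S=dict(np.load('pics/side0.npz'))
ct=lambda u,v:((u+.5)/5-.5+180,(v+.5)/5-.5+155)
cs=lambda u,v:((u+.5)/3.75-.5+165,(v+.5)/3.75-.5+220)
def red(d,x0,x1,y0,y1,k):
    p=d["pixels"].astype(int);m=np.zeros(p.shape[:2],bool);m[y0:y1,x0:x1]=True
    m&=(p[...,2]-p[...,0]>k);n,l,s,c=cv2.connectedComponentsWithStats(m.astype(np.uint8))
    i=1+np.argmax(s[1:,4]);return np.argwhere(l==i)[:,::-1].astype(float)
E
python3 - <<'E'
from m import *
print('rim',tri(T,ct(617,243),S,cs(409,112)))
print('rim top@105',onz(T,*ct(617,243),105))
for n,a in(('lugL',(521,243)),('lugR',(709,234))):print(n,onz(T,*ct(*a),130))
print('flange',tri(T,ct(131,549),S,cs(513,500)),'top@42',onz(T,*ct(131,549),42))
print('ring top ctr',tri(T,ct(122,543),S,cs(511,478)))
for n,d,b in(('T',T,(185,225,160,225)),('S',S,(165,250,335,362))):
    q=red(d,*b,35)
    w=np.array([onz(d,u,v,7)[:2] for u,v in q]);c=w.mean(0);U=np.linalg.svd(w-c)[2][0] if 0 else np.linalg.eigh(np.cov((w-c).T))[1][:,-1]
    if U[0]<0:U=-U
    t=(w-c)@U;print(n,len(q),'ends',c+U*t.min(),c+U*t.max(),'len',np.ptp(t),'yaw',np.arctan2(U[1],U[0]))
print('tip tri',tri(T,ct(80,50),S,cs(18,503)),'head far corner ctr',tri(T,ct(177,321),S,cs(302,480)))
E
```

```text
rim (array([568.07884829,  46.32658009, 100.18486816]), np.float64(4.9064420060783))
rim top@105 [569.31203505  46.60770189 105.        ]
lugL [562.40182449  93.61884006 130.        ]
lugR [ 5.67687602e+02 -5.08512205e-03  1.30000000e+02]
flange (array([420.98712158, 299.93215751,  35.21926206]), np.float64(0.8204500579100288)) top@42 [420.35354951 298.65904263  42.        ]
ring top ctr (array([421.41218084, 301.20847566,  53.04633618]), np.float64(0.6533220987944097))
T 272 ends [552.38586256 288.02434166] [701.5655971  345.99157768] len 160.04622347981837 yaw 0.37061697893044165
S 536 ends [552.45238495 285.71624261] [701.03847839 348.4243865 ] len 161.27658997429683 yaw 0.399354370904016
tip tri (array([702.5061355 , 346.26990356,   3.54942155]), np.float64(1.6292844676401093)) head far corner ctr (array([551.48291948, 286.98285525,   3.74165823]), np.float64(1.2669369329380433))
```

```bash
cat > fit.py <<'E'
from m import *
from scipy.optimize import differential_evolution as DE
from scipy.ndimage import map_coordinates
def circ(r,z,n=60):
    a=np.linspace(0,2*np.pi,n,endpoint=False);return np.c_[r*np.cos(a),r*np.sin(a),0*a+z]
def lug(y):
    a=np.linspace(0,np.pi,25);z=np.linspace(100,124,10)
    return np.vstack([np.c_[19*np.cos(a),0*a+y,124+19*np.sin(a)],np.c_[0*z+19,0*z+y,z],np.c_[0*z-19,0*z+y,z]])
def ring(y):
    a=np.linspace(-.3,np.pi+.3,30);return np.c_[19*np.cos(a),0*a+y,54+19*np.sin(a)]
JAR=[circ(31,105),circ(24,105)]+[lug(y) for y in(40,54,-40,-54)]
STO=[circ(31,42),circ(31,35)]+[ring(8),ring(-8)]
def place(m,p):
    c,s=np.cos(p[2]),np.sin(p[2]);return m@np.array([[c,s,0],[-s,c,0],[0,0,1]])+[p[0],p[1],0]
def pj(d,P):
    E=d["extrinsics"];q=(P-E[:3,3])@E[:3,:3];return q[:,0]/q[:,2]*d["fx"]+d["cx"],q[:,1]/q[:,2]*d["fy"]+d["cy"]
def G(d):
    g=cv2.GaussianBlur(d["pixels"],(0,0),1.0).astype(float)
    return np.sqrt(sum(cv2.Sobel(g,cv2.CV_64F,a,b)**2 for a,b in((1,0),(0,1))).max(2))
def fit(M,p0,ds,r=(12,12,.35)):
    gs=[np.minimum(G(d),120) for d in ds];P=np.vstack(M)
    def f(p):
        t=0
        for d,g in zip(ds,gs):
            u,v=pj(d,place(P,p));t-=map_coordinates(g,[v,u],order=1).mean()/g.std()
        return t
    o=DE(f,[(a-b,a+b) for a,b in zip(p0,r)],seed=1,maxiter=80);return o.x,o.fun
def draw(d,M,p,f=5,box=None):
    x0,y0,w,h=box;im=cv2.resize(d["pixels"][y0:y0+h,x0:x0+w],None,fx=f,fy=f,interpolation=cv2.INTER_CUBIC)
    for m in M:
        u,v=pj(d,place(m,p))
        for a,b in zip(u,v):cv2.circle(im,(int((a-x0+.5)*f),int((b-y0+.5)*f)),1,(0,255,0),-1)
    return im
E
python3 - <<'E'
from fit import *
J=[];K=[]
for n,M,p in(('jar',JAR,(566,46.6,0.05)),('sto',STO,(421,299.5,-.35))):
    for ds in([T],[S],[T,S]):
        x,f=fit(M,p,ds);print(n,np.round(x,3),round(f,2))
    (J if n=='jar' else K).append(x)
b=[draw(T,JAR,J[0],5,(265,170,75,58)),draw(S,JAR,J[0],5,(235,220,75,58)),draw(T,STO,K[0],5,(170,240,75,58)),draw(S,STO,K[0],5,(265,330,75,58))]
cv2.imwrite('pics/fit0.png',np.vstack([np.hstack(b[:2]),np.hstack(b[2:])]))
E
```

```text
jar [5.65307e+02 4.56800e+01 2.60000e-02] -2.55
jar [5.70235e+02 5.17540e+01 8.10000e-02] -2.7
jar [5.7194e+02 4.8240e+01 8.4000e-02] -4.91
sto [416.696 294.963  -0.7  ] -1.72
sto [419.45  302.103  -0.628] -2.26
sto [419.722 302.992  -0.7  ] -3.73
```

View pics/fit0.png

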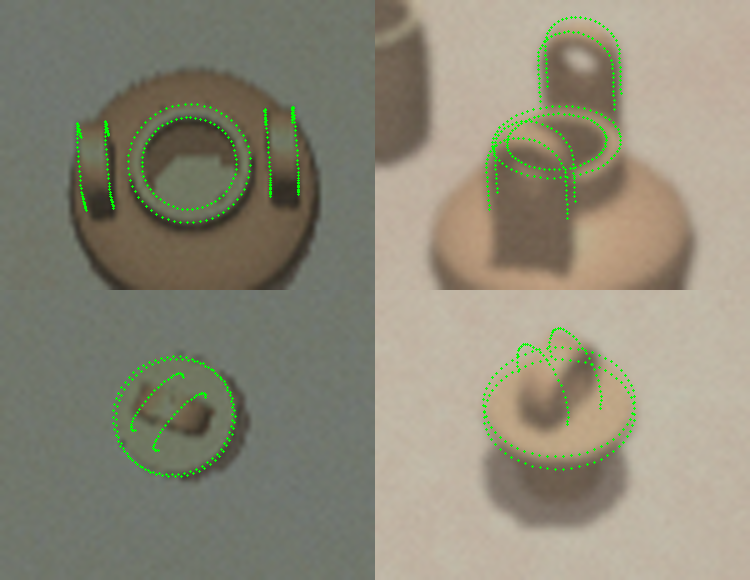

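The jar fit holds to a few mm. The stopper fit settled on the wrong yaw: in the top view its ring runs right and down, so its x axis is near yaw 1.17. I'll refit from there.

```bash
python3 - <<'E'
from fit import *
R=[]
for n,M,p,r in(('jar',JAR,(566,47,.05),(6,6,.12)),('sto',STO,(420.5,300,1.17),(6,6,.3))):
    for ds in([T],[S],[T,S]):
        x,f=fit(M,p,ds,r);print(n,np.round(x,3),round(f,2));R.append(x)
b=[draw(T,JAR,R[0],5,(265,170,75,58)),draw(S,JAR,R[1],5,(235,220,75,58)),draw(T,STO,R[3],5,(170,240,75,58)),draw(S,STO,R[4],5,(265,330,75,58))]
cv2.imwrite('pics/fit1.png',np.vstack([np.hstack(b[:2]),np.hstack(b[2:])]))
E
```

```text
jar [5.65372e+02 4.56320e+01 2.70000e-02] -2.55
jar [5.70334e+02 5.15730e+01 8.00000e-02] -2.7
jar [5.71913e+02 4.83300e+01 8.50000e-02] -4.91
sto [415.95  294.831   1.357] -1.97
sto [419.193 302.549   1.21 ] -2.5
sto [419.741 303.004   1.289] -4.35
```

View pics/fit1.png

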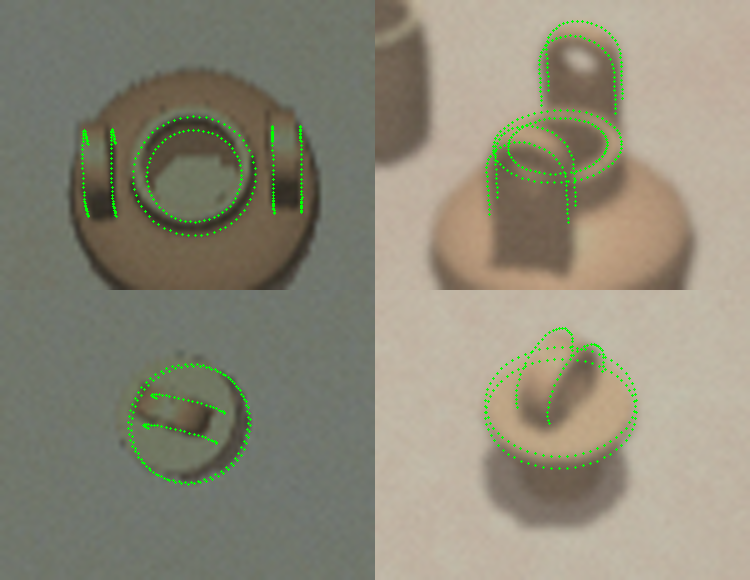

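The side fit of the stopper matches well, at (420.5, 300) with yaw about 1.2. I take the jar as (568.5, 47) with yaw 0.06. Pin head centre is (572, 295) with yaw 0.385. These heights agree with the text, so I'll move now.

```bash
cat > go.py <<'E'
import sys,numpy as np
from rig import robot
from scipy.spatial.transform import Rotation as R
# go.py x y z toolyaw : remaining move in tool axes, units of 40mm / 4deg
o=robot.observe();r=R.from_rotvec(o["ee_rot"]);M=r.as_matrix();t=np.array([float(a) for a in sys.argv[1:4]]);yaw=float(sys.argv[4])
ty=np.array([np.cos(yaw),np.sin(yaw),0]);tz=np.array([0,0,-1]);D=np.c_[np.cross(ty,tz),ty,tz]
d=(r.inv()*R.from_matrix(D)).as_rotvec()
sw=r*R.from_rotvec([0,0,0])
print('t',round(o["time_s"],2),'tcp',np.round(o["tcp_pos"],1),'yaw',round(np.arctan2(M[1,1],M[0,1]),3),'w',round(o["width"],1),'F',np.round(o["ft_force"],1))
print('shift(cur axes)',np.round(M.T@(t-o["tcp_pos"])/40,2),'shift(final axes)',np.round(D.T@(t-o["tcp_pos"])/40,2),'turn',np.round(np.degrees(d)/4,2))
E
python3 go.py 420.5 300 150 1.2
```

```text
t 0.1 tcp [203.4 590.4 230.2] yaw 1.239 w 85.4 F [-0.5  0.3  0. ]
shift(cur axes) [-7.5  -5.09  2.01] shift(final axes) [-7.69 -4.8   2.  ] turn [-0.03 -0.    0.56]
```

Call:
send_rows --commands '[-0.75,-0.5,0,0,0,0,1,-0.75,-0.5,0.2,0,0,0,1,-0.75,-0.5,0.2,0,0,0,1,-0.75,-0.5,0.2,0,0,0,1,-0.75,-0.5,0.2,0,0,0,1,-0.75,-0.5,0.2,0,0,0,1,-0.75,-0.5,0.2,0,0,0,1,-0.75,-0.5,0.2,0,0,0,1,-0.75,-0.5,0.2,0,0,0,1,-0.75,-0.5,0.2,0,0,0,1,0,0,0.2,0,0,0.56,1,0,0,0,0,0,0,1]'

```text
time_s: 1.3
tcp_pos: [421.5, 302.7, 149.4]
ee_rot: [-0.582, -3.084, 0.003]
ft_force: [-0.1, -0.1, -0.3]
width: 85.7
grasp_force: 0.0
```

```bash
python3 go.py 420.5 300 44.5 1.2
```

```text
t 1.3 tcp [421.5 302.7 149.4] yaw 1.198 w 85.7 F [-0.1 -0.1 -0.3]
shift(cur axes) [-0.01 -0.07  2.62] shift(final axes) [-0.   -0.07  2.62] turn [-0.04 -0.03 -0.03]
```

Call:
send_rows --commands '[0,-0.07,0.6,0,0,0,1,0,0,0.6,0,0,0,1,0,0,0.6,0,0,0,1,0,0,0.5,0,0,0,1,0,0,0.27,0,0,0,1,0,0,0,0,0,0,1,0,0,0,0,0,0,0.35,0,0,0,0,0,0,0.3,0,0,0,0,0,0,0.2,0,0,0,0,0,0,0.2,0,0,0,0,0,0,0.2,0,0,0,0,0,0,0.2]' --grip_force 40

```text
time_s: 2.5
tcp_pos: [422.0, 302.0, 50.0]
ee_rot: [0.579, 3.086, 0.002]
ft_force: [-1.0, 0.4, 5.5]
width: 35.1
grasp_force: 40.0
```

```bash
python3 - <<'E'
from fit import *
for n in("top","side"):
    d=grab(n,f"pics/{n}1.png")
a=dict(np.load('pics/side1.npz'));cv2.imwrite('pics/c1.png',cv2.resize(a["pixels"][230:380,200:360],None,fx=4,fy=4,interpolation=cv2.INTER_CUBIC))
o=robot.observe();print(o["time_s"],o["tcp_pos"],o["width"],o["grasp_force"],o["ft_force"])
E
```

```text
2.6 [422.01356614 301.92907124  49.95442567] 35.16839505824634 40.019946852262365 [ 0.05635992 -0.69334698  5.82512059]
```

View pics/c1.png

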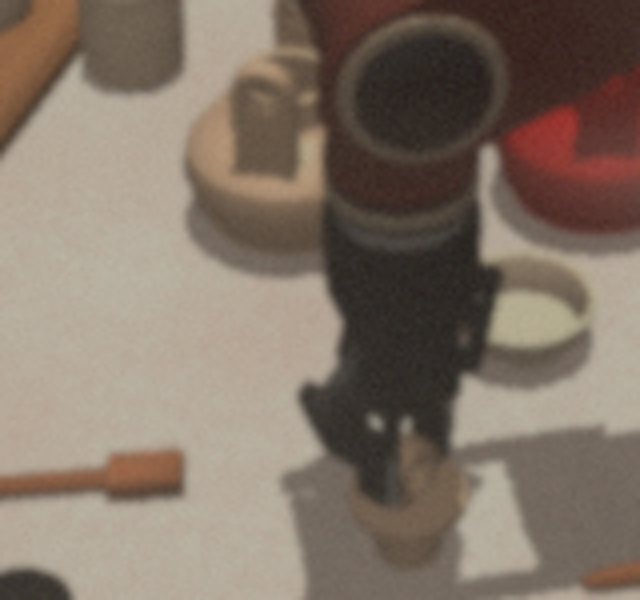

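The width reads 35 mm and the arm was pushed up 3 mm. The pads are riding the ring's curve above its widest point, so this grasp could slip. I'll let go, lift clear and regrip across the flat 16 mm faces, a quarter turn round.

Call:
send_rows --commands '[0,0,0,0,0,0,1,0,0,0,0,0,0,1,0,0,0,0,0,0,1,0,0,-0.5,0,0,0,1,0,0,-0.5,0,0,0,1,0,0,-0.4,0,0,1,1,0,0,0,0,0,1,1,0,0,0,0,0,1,1,0,0,0,0,0,1,1,0,0,0,0,0,1,1,0,0,0,0,0,1,1,0,0,0,0,0,1,1]'

```text
time_s: 3.8
tcp_pos: [420.7, 301.3, 104.0]
ee_rot: [-1.313, -2.853, 0.001]
ft_force: [-0.4, -0.6, -0.5]
width: 85.2
grasp_force: 0.0
```

Call:
send_rows --commands '[0,0,0,0,0,1,0.8,0,0,0,0,0,1,0.8,0,0,0,0,0,1,0.7,0,0,0,0,0,1,0.7,0,0,0,0,0,1,0.7,0,0,0,0,0,1,0.7,0,0,0,0,0,1,0.7,0,0,0,0,0,1,0.7,0,0,0,0,0,1,0.7,0,0,0,0,0,1,0.7,0,0,0,0,0,1,0.7,0,0,0,0,0,1,0.7]'

```text
time_s: 5.0
tcp_pos: [420.7, 301.3, 104.0]
ee_rot: [-2.36, -2.073, 0.001]
ft_force: [1.0, 1.0, -0.2]
width: 59.5
grasp_force: 0.0
```

Call:
send_rows --commands '[0,0,0,0,0,1,0.7,0,0,0,0,0,1,0.7,0,0,0,0,0,1,0.7,0,0,0,0,0,0.5,0.7,0,0,0,0,0,0,0.7,0,0,0,0,0,0,0.7]'

```text
time_s: 5.6
tcp_pos: [420.9, 301.4, 104.2]
ee_rot: [-2.592, -1.775, 0.001]
ft_force: [-0.2, 0.5, -1.0]
width: 59.7
grasp_force: 0.0
```

```bash
python3 go.py 421 301 45 -0.371;python3 - <<'E'
from fit import *
for n in("top","side"):
    d=grab(n,f"pics/{n}2.png")
a=dict(np.load('pics/side2.npz'));b=dict(np.load('pics/top2.npz'))
cv2.imwrite('pics/c2.png',np.hstack([cv2.resize(a["pixels"][280:380,250:350],(400,400),interpolation=cv2.INTER_CUBIC),cv2.resize(b["pixels"][220:320,160:260],(400,400),interpolation=cv2.INTER_CUBIC)]))
E
```

```text
t 5.6 tcp [420.9 301.4 104.2] yaw -0.37 w 59.7 F [-0.2  0.5 -1. ]
shift(cur axes) [-0.01  0.01  1.48] shift(final axes) [-0.01  0.01  1.48] turn [-0.    0.01  0.01]
```

View pics/c2.png

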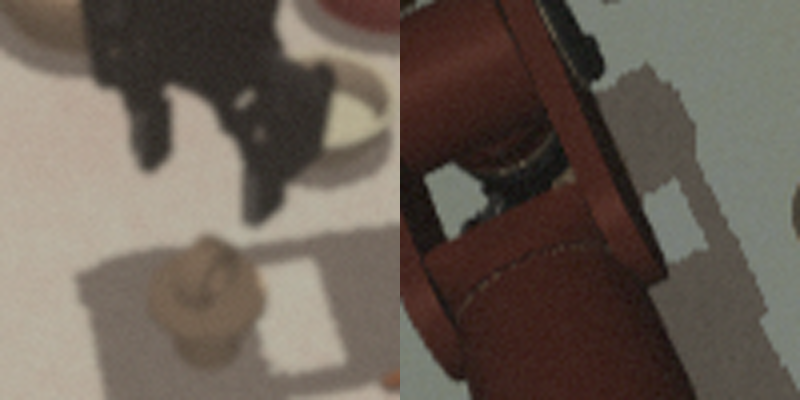

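The picture shows the stopper upright under the fingers, which now straddle the ring's flat faces. The ring is at (210,265) in the left half. I'll go down and grip.

Call:
send_rows --commands '[0,0,0.5,0,0,0,0.7,0,0,0.5,0,0,0,0.7,0,0,0.3,0,0,0,0.7,0,0,0.15,0,0,0,0.7,0,0,0,0,0,0,0.6,0,0,0,0,0,0,0.4,0,0,0,0,0,0,0.2,0,0,0,0,0,0,0.05,0,0,0,0,0,0,0,0,0,0,0,0,0,0,0,0,0,0,0,0,0,0,0,0,0,0,0,0]' --grip_force 50

```text
time_s: 6.9
tcp_pos: [421.9, 302.0, 47.6]
ee_rot: [2.593, 1.774, 0.003]
ft_force: [-0.1, -0.1, 5.4]
width: 15.2
grasp_force: 49.5
```

```bash
python3 go.py 568.5 47 185 -1.514
```

```text
t 6.9 tcp [421.9 302.   47.6] yaw -0.371 w 15.2 F [-0.1 -0.1  5.4]
shift(cur axes) [-4.61  5.73 -3.43] shift(final axes) [ 3.3   6.57 -3.43] turn [ 0.   -0.03 16.37]
```

Gripped on the flats at 15.2 mm. I'll lift 160 mm while turning.

Call:
send_rows --commands '[0,0,-0.2,0,0,0,0,0,0,-0.4,0,0,0,0,0,0,-0.6,0,0,1,0,0,0,-0.6,0,0,1,0,0,0,-0.6,0,0,1,0,0,0,-0.6,0,0,1,0,0,0,-0.6,0,0,1,0,0,0,-0.4,0,0,1,0,0,0,0,0,0,1,0,0,0,0,0,0,1,0,0,0,0,0,0,1,0,0,0,0,0,0,1,0]'

```text
time_s: 8.1
tcp_pos: [420.3, 301.0, 205.7]
ee_rot: [3.044, 0.775, -0.003]
ft_force: [-0.2, -0.6, -2.2]
width: 14.9
grasp_force: 49.0
```

Call:
send_rows --commands '[0,0,0,0,0,1,0,0,0,0,0,0,1,0,0,0,0,0,0,1,0,0,0,0,0,0,1,0,0,0,0,0,0,1,0,0,0,0,0,0,1,0,0,0,0,0,0,0.4,0,0,0,0,0,0,0,0]'

```text
time_s: 8.9
tcp_pos: [420.6, 301.2, 205.9]
ee_rot: [3.14, 0.087, -0.002]
ft_force: [-0.1, 0.7, -0.7]
width: 14.7
grasp_force: 48.9
```

```bash
python3 go.py 568.5 47 208 -1.514
```

```text
t 8.9 tcp [420.6 301.2 205.9] yaw -1.515 w 14.7 F [-0.1  0.7 -0.7]
shift(cur axes) [ 3.34  6.55 -0.05] shift(final axes) [ 3.33  6.55 -0.05] turn [ 0.01  0.02 -0.02]
```

Call:
send_rows --commands '[0.33,0.65,-0.05,0,0,0,0,0.33,0.65,0,0,0,0,0,0.33,0.65,0,0,0,0,0,0.33,0.65,0,0,0,0,0,0.33,0.65,0,0,0,0,0,0.33,0.65,0,0,0,0,0,0.33,0.65,0,0,0,0,0,0.33,0.65,0,0,0,0,0,0.33,0.65,0,0,0,0,0,0.33,0.65,0,0,0,0,0,0,0,0,0,0,0,0,0,0,0,0,0,0,0]'

```text
time_s: 10.1
tcp_pos: [566.9, 48.8, 208.1]
ee_rot: [-3.14, -0.086, 0.002]
ft_force: [-0.6, 0.1, -1.2]
width: 14.8
grasp_force: 49.3
```

```bash
python3 go.py 568.5 47 117.6 -1.514; python3 - <<'E'
from fit import *
for n in("top","side"):
    d=grab(n,f"pics/{n}3.png")
a=dict(np.load('pics/side3.npz'));b=dict(np.load('pics/top3.npz'))
o=robot.observe();tp=o["tcp_pos"]
# overlay: jar at hypothesis, stopper at TCP (held: base = tcp z-47.6)
hs=[m+[0,0,tp[2]-47.6] for m in STO]
x=np.array([568.5,47,.057]);s=np.array([tp[0],tp[1],.057])
def both(d,box):
    im=draw(d,JAR,x,5,box);i2=draw(d,hs,s,5,box);k=(i2!=draw(d,[],s,5,box)).any(2);im[k]=(0,0,255);return im
cv2.imwrite('pics/c3.png',np.hstack([both(a,(232,180,80,100)),both(b,(263,140,80,100))]))
E
```

```text
t 10.1 tcp [566.9  48.8 208.1] yaw -1.516 w 14.8 F [-0.6  0.1 -1.2]
shift(cur axes) [0.04 0.05 2.26] shift(final axes) [0.04 0.05 2.26] turn [-0.01  0.02 -0.03]
```

View pics/c3.png

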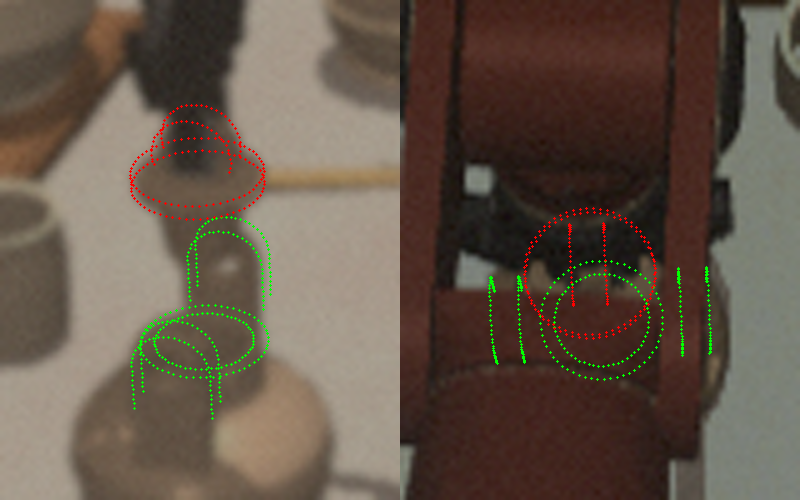

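The held stopper lines up with its predicted outline at (200,180), so the side camera is good. The jar's actual lugs sit about 1 px left of my outline. I'll put numbers on that bias.

```bash
python3 - <<'E'
from fit import *
S3=dict(np.load('pics/side3.npz'))
zb=208.1-47.6
for dz in(-3,0,3):
    hs=[m+[0,0,zb+dz] for m in STO[:2]];print('held flange dz',dz,[np.round(v,2) for v in fit(hs,(567,49,.057),[S3],(8,8,.01))])
for M,n in((JAR,'all'),(JAR[:2],'rim'),(JAR[2:],'lugs')):
    for d,q in((S,'S0'),(S3,'S3')):print(n,q,[np.round(v,3) for v in fit(M,(570,50,.06),[d],(9,9,.1))])
E
```

```text
held flange dz -3 [array([5.6647e+02, 4.6700e+01, 5.0000e-02]), np.float64(-2.79)]
held flange dz 0 [array([5.6463e+02, 5.1460e+01, 5.0000e-02]), np.float64(-2.8)]
held flange dz 3 [array([5.6308e+02, 5.5800e+01, 6.0000e-02]), np.float64(-2.82)]
all S0 [array([5.70117e+02, 5.17130e+01, 8.30000e-02]), np.float64(-2.699)]
all S3 [array([5.73378e+02, 4.43330e+01, 6.60000e-02]), np.float64(-2.011)]
rim S0 [array([5.69931e+02, 4.10000e+01, 7.20000e-02]), np.float64(-2.363)]
rim S3 [array([5.68936e+02, 4.10000e+01, 1.39000e-01]), np.float64(-1.885)]
lugs S0 [array([5.69172e+02, 5.27230e+01, 9.00000e-02]), np.float64(-3.01)]
lugs S3 [array([5.73861e+02, 4.11700e+01, 9.60000e-02]), np.float64(-2.189)]
```

Correcting both views for the measured bias puts the jar at about (571.5, 49.5). I'll shift there and lower in stages, watching the force.

Call:
send_rows --commands '[0.11,0,0,0,0,0,0,0,0,0.4,0,0,0,0,0,0,0.4,0,0,0,0,0,0,0.4,0,0,0,0,0,0,0.2,0,0,0,0,0,0,0.15,0,0,0,0,0,0,0.15,0,0,0,0,0,0,0.1,0,0,0,0,0,0,0,0,0,0,0]'

```text
time_s: 11.1
tcp_pos: [571.4, 49.3, 136.2]
ee_rot: [-3.14, -0.086, 0.001]
ft_force: [0.7, 0.6, -1.3]
width: 15.1
grasp_force: 49.3
```

```bash
python3 go.py 571.5 49.5 117.6 -1.514
```

```text
t 11.1 tcp [571.4  49.3 136.2] yaw -1.516 w 15.1 F [ 0.7  0.6 -1.3]
shift(cur axes) [ 0.   -0.    0.46] shift(final axes) [ 0.   -0.    0.46] turn [-0.    0.01 -0.03]
```

Call:
send_rows --commands '[0,0,0.1,0,0,0,0,0,0,0.1,0,0,0,0,0,0,0.1,0,0,0,0,0,0,0.06,0,0,0,0,0,0,0.03,0,0,0,0,0,0,0,0,0,0,0,0,0,0,0,0,0,0]'

```text
time_s: 11.8
tcp_pos: [571.6, 49.4, 121.0]
ee_rot: [3.14, 0.086, 0.0]
ft_force: [0.3, -0.4, -0.6]
width: 14.4
grasp_force: 49.3
```

Call:
send_rows --commands '[0,0,0.03,0,0,0,0,0,0,0.03,0,0,0,0,0,0,0.03,0,0,0,0,0,0,0,0,0,0,0]'

```text
time_s: 12.2
tcp_pos: [571.7, 49.3, 117.7]
ee_rot: [3.14, 0.086, 0.0]
ft_force: [-0.0, 0.8, 1.5]
width: 15.0
grasp_force: 49.5
```

Call:
send_rows --commands '[0,0,0.03,0,0,0,0,0,0,0.03,0,0,0,0,0,0,0,0,0,0,0,0,0,0,0,0,0,0]'

```text
time_s: 12.6
tcp_pos: [571.9, 49.4, 117.6]
ee_rot: [3.14, 0.087, 0.0]
ft_force: [-6.3, 0.4, 11.2]
width: 15.1
grasp_force: 50.7
```

The stopper is home: TCP is at 117.6 as predicted, with 11 N upward. I'll ease off, open only to about 30 mm because of the lugs, then rise.

Call:
send_rows --commands '[0,0,-0.05,0,0,0,0,0,0,0,0,0,0,0.15,0,0,0,0,0,0,0.3,0,0,0,0,0,0,0.35,0,0,0,0,0,0,0.35,0,0,0,0,0,0,0.35,0,0,-0.2,0,0,0,0.35,0,0,-0.5,0,0,0,0.35,0,0,-0.8,0,0,0,0.35,0,0,-1,0,0,0,0.35,0,0,0,0,0,0,0.35]'

```text
time_s: 13.7
tcp_pos: [575.2, 49.2, 225.1]
ee_rot: [3.139, 0.086, 0.02]
ft_force: [0.2, -0.2, 0.9]
width: 29.9
grasp_force: 0.0
```

```bash
python3 go.py 572 295 120 -1.186;python3 go.py 572 295 120 1.956
```

```text
t 13.7 tcp [575.2  49.2 225.1] yaw -1.516 w 29.9 F [ 0.2 -0.2  0.9]
shift(cur axes) [ 0.22 -6.14  2.62] shift(final axes) [ 2.23 -5.73  2.63] turn [ 0.05 -0.18 -4.72]
t 13.7 tcp [575.2  49.2 225.1] yaw -1.516 w 29.9 F [ 0.2 -0.2  0.9]
shift(cur axes) [ 0.22 -6.14  2.62] shift(final axes) [-2.23  5.72  2.63] turn [-0.25 -0.07 40.27]
```

The stopper is released. I'll bring the pin in from the -y side, which needs the least wrist turn and keeps the last joint in range. Next I move over the pin head.

Call:
send_rows --commands '[0,-0.4,0,0,0,0,0.6,0,-0.8,0,0,0,0,0.6,0,-0.8,0,0,0,0,0.6,0,-0.8,0,0,0,0,0.6,0,-0.8,0.2,0,0,0,0.6,0,-0.8,0.4,0,0,0,0.6,0,-0.8,0.4,0,0,0,0.6,0.1,-0.8,0.4,0,0,-0.9,0.6,0.1,0,0.4,0,0,-1,0.6,0,0,0.4,0,0,-1,0.6,0,0,0,0,0,-1,0.6,0,0,0,0,0,-0.8,0.6]'

```text
time_s: 14.9
tcp_pos: [563.9, 290.3, 125.5]
ee_rot: [3.083, 0.603, -0.009]
ft_force: [0.1, -0.0, -0.2]
width: 51.5
grasp_force: 0.0
```

```bash
python3 go.py 573 295 60 -1.186; python3 - <<'E'
from fit import *
grab("top","pics/top4.png");grab("side","pics/side4.png")
T4=dict(np.load('pics/top4.npz'));S4=dict(np.load('pics/side4.npz'))
a=cv2.resize(S4["pixels"][215:375,160:320],(400,400),interpolation=cv2.INTER_CUBIC);b=cv2.resize(T4["pixels"][150:250,190:340],(600,400),interpolation=cv2.INTER_CUBIC)
cv2.imwrite('pics/c4.png',np.hstack([a,b[:,200:]]))
SEAT=[m+[0,0,70] for m in STO]
print('stopper seated S',[np.round(v,3) for v in fit(SEAT,(572,49.5,.06),[S4],(6,6,.25))])
E
```

```text
t 14.9 tcp [563.9 290.3 125.5] yaw -1.184 w 51.5 F [ 0.1 -0.  -0.2]
shift(cur axes) [ 0.27 -0.02  1.64] shift(final axes) [ 0.26 -0.02  1.64] turn [-0.01  0.08  0.02]
stopper seated S [array([5.7043e+02, 4.4288e+01, 2.8900e-01]), np.float64(-2.757)]
```

View pics/c4.png

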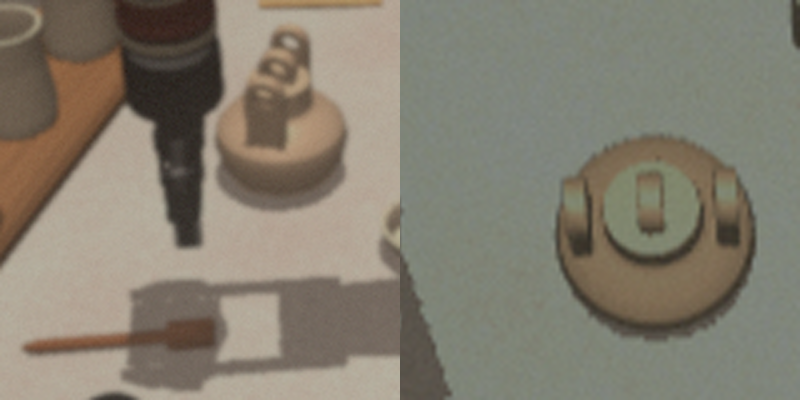

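The stopper sits fully home. In the top half of the picture the ring (650,203) stands parallel to the lugs (577,215) and (728,207), and the pin head lies under the gripper. Now I grip the pin.

Call:
send_rows --commands '[0.26,-0.02,0.6,0,0,0,0.6,0,0,0.6,0,0,0,0.6,0,0,0.6,0,0,0,0.6,0,0,0.6,0,0,0,0.6,0,0,0.4,0,0,0,0.6,0,0,0.2,0,0,0,0.6,0,0,0.08,0,0,0,0.6,0,0,0,0,0,0,0.6]'

```text
time_s: 15.8
tcp_pos: [575.9, 294.5, 6.0]
ee_rot: [-3.084, -0.598, -0.001]
ft_force: [-0.1, -0.2, -0.2]
width: 51.2
grasp_force: 0.0
```

```bash
python3 go.py 573 295 2 -1.186
```

```text
t 15.8 tcp [575.9 294.5   6. ] yaw -1.188 w 51.2 F [-0.1 -0.2 -0.2]
shift(cur axes) [-0.06 -0.04  0.1 ] shift(final axes) [-0.06 -0.04  0.1 ] turn [-0.   -0.01 -0.03]
```

Call:
send_rows --commands '[-0.06,-0.04,0.1,0,0,0,0.6,0,0,0,0,0,0,0.5,0,0,0,0,0,0,0.35,0,0,0,0,0,0,0.25,0,0,0,0,0,0,0.15,0,0,0,0,0,0,0.1,0,0,0,0,0,0,0.1,0,0,0,0,0,0,0.1]' --grip_force 50

```text
time_s: 16.6
tcp_pos: [573.3, 295.1, 2.5]
ee_rot: [-3.084, -0.598, -0.001]
ft_force: [-2.2, -0.3, 6.3]
width: 24.1
grasp_force: 49.4
```

```bash
python3 go.py 571 -170 200 0.057
```

```text
t 16.6 tcp [573.3 295.1   2.5] yaw -1.188 w 24.1 F [-2.2 -0.3  6.3]
shift(cur axes) [-4.39 10.76 -4.94] shift(final axes) [-11.6   -0.72  -4.94] turn [ 1.000e-02 -1.000e-02 -1.783e+01]
```

Pin head gripped, with 24 mm read across the 26 mm width. I'll lift and turn.

Call:
send_rows --commands '[0,0,-0.2,0,0,0,0.1,0,0,-0.4,0,0,0,0.1,0,0,-0.6,0,0,0,0.1,0,0,-0.6,0,0,0,0.1,0,0,-0.6,0,0,-0.5,0.1,0,0,-0.6,0,0,-1,0.1,0,0,-0.6,0,0,-1,0.1,0,0,-0.6,0,0,-1,0.1,0,0,-0.5,0,0,-1,0.1,0,0,-0.3,0,0,-1,0.1,0,0,0,0,0,-1,0.1,0,0,0,0,0,-1,0.1]'

```text
time_s: 17.8
tcp_pos: [573.2, 295.0, 203.8]
ee_rot: [2.822, 1.38, 0.004]
ft_force: [0.4, -0.4, -0.6]
width: 24.5
grasp_force: 48.9
```

Call:
send_rows --commands '[0,0,0,0,0,-1,0.1,0,0,0,0,0,-1,0.1,0,0,0,0,0,-1,0.1,0,0,0,0,0,-1,0.1,0,0,0,0,0,-1,0.1,0,0,0,0,0,-1,0.1,0,0,0,0,0,-1,0.1,0,0,0,0,0,-1,0.1,0,0,0,0,0,-1,0.1,0,0,0,0,0,-0.8,0.1,0,0,0,0,0,-0.5,0.1,0,0,0,0,0,0,0.1]'

```text
time_s: 19.0
tcp_pos: [572.8, 294.9, 202.6]
ee_rot: [2.159, 2.281, 0.001]
ft_force: [-0.1, 0.0, -0.1]
width: 24.5
grasp_force: 48.9
```

```bash
python3 go.py 580 -170 200 0.057
```

```text
t 19.0 tcp [572.8 294.9 202.6] yaw 0.055 w 24.5 F [-0.1  0.  -0.1]
shift(cur axes) [-11.61  -0.46   0.06] shift(final axes) [-11.61  -0.48   0.07] turn [ 0.01 -0.   -0.03]
```

Call:
send_rows --commands '[-0.4,0,0,0,0,0,0.1,-0.8,-0.04,0,0,0,0,0.1,-1,-0.04,0,0,0,0,0.1,-1,-0.04,0,0,0,0,0.1,-1,-0.04,0,0,0,0,0.1,-1,-0.04,0,0,0,0,0.1,-1,-0.04,0,0,0,0,0.1,-1,-0.04,0,0,0,0,0.1,-1,-0.04,0,0,0,0,0.1,-1,-0.04,0,0,0,0,0.1,-1,-0.04,0,0,0,0,0.1,-0.8,-0.01,0,0,0,0,0.1]'

```text
time_s: 20.2
tcp_pos: [579.7, -148.4, 202.1]
ee_rot: [2.162, 2.279, -0.001]
ft_force: [1.3, 0.9, 0.2]
width: 24.5
grasp_force: 48.9
```

Call:
send_rows --commands '[-0.4,0,0,0,0,0,0.1,-0.2,0,0,0,0,0,0.1,0,0,0.5,0,0,0,0.1,0,0,0.5,0,0,0,0.1,0,0,0.5,0,0,0,0.1,0,0,0.3,0,0,0,0.1,0,0,0.15,0,0,0,0.1,0,0,0,0,0,0,0.1,0,0,0,0,0,0,0.1]'

```text
time_s: 21.1
tcp_pos: [582.6, -169.3, 124.7]
ee_rot: [2.158, 2.281, 0.001]
ft_force: [-0.2, 0.8, -0.8]
width: 24.5
grasp_force: 48.9
```

```bash
python3 go.py 583.4 -170 119.5 0.055;python3 - <<'E'
from fit import *
for n in("top","side"):
    d=grab(n,f"pics/{n}5.png");p=d["pixels"].astype(int)
    o=robot.observe()["tcp_pos"]
    tip=proj(d,[o[0]-.055*143,o[1]+143,124]);h=proj(d,[o[0],o[1],124]);print(n,'pred tip',np.round(tip,1),'head',np.round(h,1))
    k=(p[...,2]-p[...,0]);x,y=int(tip[0]),int(tip[1])
    q=k[y-8:y+9,x-14:x+15];
    for r in q: print(' '.join('%2d'%v for v in r))
E
```

```text
t 21.1 tcp [ 582.6 -169.3  124.7] yaw 0.055 w 24.5 F [-0.2  0.8 -0.8]
shift(cur axes) [-0.02  0.02  0.13] shift(final axes) [-0.02  0.02  0.13] turn [0.02 0.01 0.  ]
top pred tip [332.  199.3] head [389.1 196.7]
40 38 33 29 16 16 11  3  4  3  6  9  9  8 10  8  6  9  5 10  5  8  7  9  8  5  5  7  8
42 35 37 37 34 33 33  4  6  4  5  7  6  9  6  9  6  7  8  7  6  6  5  7  7  8  5  7  8
42 30 43 43 41 42 43 10  5  4  4  8  7  6  8  8  6  4  5  8  7  7  7  7  5  7  7  8  8
41 34 38 40 40 41 42 11  6  3  6  8  7  4  6  5  5  6  6 10  6  5  7  5  5  7  7  8  6
43 39 33 32 32 34 34 20  5  4  6  7  4  4  1  5  5  7  6  7  6  8  8  5  5  8  9  3  4
44 35 23 26 26 27 25 29 11  5  6  7  5  6  2  6  5  8  8  5  6  6  7  4  2  8  6  5  5
45 26 14 16 17 16 16 31 26  9  5  5  6  3  3  5  6  8  6  6  5  9 16 14 16 19 21 23 25
43 27 18 15 16 15 17 32 38 12  4  5  5  5  4  4  4  7 11 17 22 39 45 46 52 55 56 65 64
44 28 28 22 22 22 26 36 36 18  6  7  7  6  7  5  9 22 40 45 60 65 64 64 64 65 64 63 63
42 34 37 32 32 30 32 40 36 32 10  8  6  5  6  8 24 54 58 59 60 59 60 63 61 57 57 54 54
41 37 38 40 41 41 
[... 1416 characters left out ...]
2 21
23 23 22 25 26 33 40 46 46 48 48 50 51 51 52 43 35 28 23 23 21 22 21 21 24 22 20 22 22
24 24 25 27 30 35 42 45 44 43 44 43 46 51 53 46 39 32 25 22 21 23 23 23 21 21 22 22 22
27 24 25 28 31 35 37 33 35 33 33 37 40 45 44 46 43 36 28 22 20 21 22 23 22 22 19 21 20
26 25 26 29 32 34 34 29 26 28 29 31 31 37 39 42 43 38 29 24 23 21 23 21 22 22 22 21 21
25 26 26 26 29 29 29 25 24 25 22 25 27 28 32 35 35 35 29 26 24 21 20 21 21 21 22 21 22
26 27 25 27 29 31 27 27 25 25 24 24 27 24 30 32 34 34 28 26 23 21 21 20 21 20 22 19 21
27 26 28 29 31 30 31 26 26 24 23 23 22 25 27 32 30 32 28 21 24 21 23 21 22 23 24 22 21
26 27 28 29 35 36 35 33 33 29 27 27 25 25 30 31 31 29 27 24 22 22 20 19 21 19 23 21 23
```

The pin tip appears where predicted, in the top view at (334,200) and the side view at (281,223). Allowing for the known camera bias, it is level with its axis 4.5 mm above the TCP. I'll drop to hole height and advance gently.

Call:
send_rows --commands '[0,0.01,0.13,0,0,0,0.1,0,0,0,0,0,0,0.1,0.25,0,0,0,0,0,0.1,0.25,0,0,0,0,0,0.1,0.2,0,0,0,0,0,0.1,0.2,0,0,0,0,0,0.1,0.2,0,0,0,0,0,0.1,0,0,0,0,0,0,0.1]'

```text
time_s: 22.0
tcp_pos: [580.4, -123.9, 118.9]
ee_rot: [2.159, 2.282, 0.003]
ft_force: [1.1, 2.1, 0.3]
width: 24.3
grasp_force: 48.9
```

```bash
python3 go.py 575.4 -25.6 119.5 0.055
```

```text
t 22.0 tcp [ 580.4 -123.9  118.9] yaw 0.056 w 24.3 F [1.1 2.1 0.3]
shift(cur axes) [ 2.46  0.01 -0.01] shift(final axes) [ 2.46  0.01 -0.01] turn [ 0.02 -0.01  0.01]
```

Call:
send_rows --commands '[0.2,0,0,0,0,0,0.1,0.2,0,0,0,0,0,0.1,0.2,0,0,0,0,0,0.1,0.2,0,0,0,0,0,0.1,0.2,0,0,0,0,0,0.1,0,0,0,0,0,0,0.1]'

```text
time_s: 22.6
tcp_pos: [577.7, -83.9, 118.4]
ee_rot: [-2.158, -2.282, -0.002]
ft_force: [3.2, 1.4, -0.3]
width: 24.9
grasp_force: 48.9
```

Call:
send_rows --commands '[0.2,0,0,0,0,0,0.1,0.2,0,0,0,0,0,0.1,0.2,0,0,0,0,0,0.1,0.2,0,0,0,0,0,0.1,0,0,0,0,0,0,0.1]'

```text
time_s: 23.1
tcp_pos: [575.7, -52.0, 118.3]
ee_rot: [-2.157, -2.282, -0.001]
ft_force: [2.4, 1.1, 0.8]
width: 25.0
grasp_force: 49.0
```

```bash
python3 go.py 575.4 -25.6 119.5 0.055
```

```text
t 23.1 tcp [575.7 -52.  118.3] yaw 0.056 w 25.0 F [2.4 1.1 0.8]
shift(cur axes) [ 0.66  0.03 -0.03] shift(final axes) [ 0.66  0.03 -0.03] turn [-0.01 -0.02  0.02]
```

Call:
send_rows --commands '[0.2,0.02,-0.02,0,0,0,0.1,0.15,0,0,0,0,0,0.1,0.1,0,0,0,0,0,0.1,0.05,0,0,0,0,0,0.1,0.05,0,0,0,0,0,0.1,0,0,0,0,0,0,0.1]'

```text
time_s: 23.7
tcp_pos: [575.4, -31.3, 119.2]
ee_rot: [-2.159, -2.282, 0.0]
ft_force: [0.8, -0.8, 0.3]
width: 24.2
grasp_force: 49.0
```

Call:
send_rows --commands '[0.04,0,0,0,0,0,0.1,0.04,0,0,0,0,0,0.1,0,0,0,0,0,0,0.1]'

```text
time_s: 24.0
tcp_pos: [575.3, -28.2, 119.2]
ee_rot: [-2.159, -2.282, 0.0]
ft_force: [0.7, -0.4, 0.4]
width: 24.7
grasp_force: 49.0
```

Call:
send_rows --commands '[0.04,0,0,0,0,0,0.1,0.03,0,0,0,0,0,0.1,0,0,0,0,0,0,0.1]'

```text
time_s: 24.3
tcp_pos: [575.2, -25.4, 119.3]
ee_rot: [2.159, 2.282, -0.0]
ft_force: [0.1, -0.7, 0.8]
width: 24.6
grasp_force: 48.9
```

```bash
python3 go.py 575.4 -25.6 119.5 0.055
```

```text
t 24.3 tcp [575.2 -25.4 119.3] yaw 0.055 w 24.6 F [ 0.1 -0.7  0.8]
shift(cur axes) [-0.    0.   -0.01] shift(final axes) [-0.    0.   -0.01] turn [-0.  0.  0.]
```

Call:
send_rows --commands '[0.04,0,0,0,0,0,0.1,0.03,0,0,0,0,0,0.1,0,0,0,0,0,0,0.1]'

```text
time_s: 24.6
tcp_pos: [575.6, -23.3, 119.9]
ee_rot: [2.158, 2.28, -0.0]
ft_force: [0.5, -4.7, 1.5]
width: 24.7
grasp_force: 49.2
```

Call:
send_rows --commands '[0.04,0,0,0,0,0,0.1,0,0,0,0,0,0,0.1]'

```text
time_s: 24.8
tcp_pos: [575.5, -21.7, 120.0]
ee_rot: [2.158, 2.28, -0.0]
ft_force: [0.9, -5.7, 1.0]
width: 24.6
grasp_force: 49.2
```

The head is up to the lug, with contact force from TCP y of about -23.5. I'll lower 3 mm to settle the shank in the holes, release and rise.

Call:
send_rows --commands '[-0.01,0,0.04,0,0,0,0.1,0,0,0.04,0,0,0,0.1,0,0,0,0,0,0,0.2,0,0,0,0,0,0,0.35,0,0,0,0,0,0,0.5,0,0,0,0,0,0,0.6,0,0,0,0,0,0,0.6,0,0,-0.1,0,0,0,0.6,0,0,-0.4,0,0,0,0.6,0,0,-0.8,0,0,0,0.6,0,0,-1,0,0,0,0.6,-0.5,0,-0.5,0,0,0,0.6]'

```text
time_s: 26.0
tcp_pos: [577.8, -40.4, 234.0]
ee_rot: [2.153, 2.281, 0.007]
ft_force: [0.3, 0.5, 0.8]
width: 51.2
grasp_force: 0.0
```

Call:
send_rows --commands '[-1,0,0,0,0,0,0.6,-1,0,0,0,0,0,0.6,-1,0,0,0,0,0,0.6,-1,0,0,0,0,0,0.6,-1,0,0,0,0,0,0.6,-0.5,0,0,0,0,0,0.6,0,0,0,0,0,0,0.6,0,0,0,0,0,0,0.6]'

```text
time_s: 26.8
tcp_pos: [588.3, -260.5, 228.7]
ee_rot: [-2.16, -2.281, -0.001]
ft_force: [-0.7, -0.2, -0.3]
width: 51.4
grasp_force: 0.0
```

```bash
python3 - <<'E'
from fit import *
D={}
for n in("top","side"):
    d=D[n]=grab(n,f"pics/{n}6.png");p=d["pixels"].astype(int);k=p[...,2]-p[...,0]
    # reddish pin parts near jar
    for nm,P in(('head',[573+.055*76,49.4-76,124]),('tip',[573-.055*66,49.4+3+66,122])):
        u,v=proj(d,P);x,y=int(u),int(v);m=np.zeros(k.shape,np.uint8);m[y-14:y+15,x-16:x+17]=k[y-14:y+15,x-16:x+17]>50
        c,l,s,ce=cv2.connectedComponentsWithStats(m)
        if c>1:
            i=1+np.argmax(s[1:,4]);print(n,nm,'pred',np.round((u,v),1),'seen',np.round(ce[i],1),s[i])
        else:print(n,nm,'none',u,v)
for n,z in(('top',T),('side',S)):
    a=D[n]["pixels"].astype(int);b=z["pixels"].astype(int)
    print(n,'jar moved? see shift',cv2.phaseCorrelate(*[np.float64(cv2.cvtColor(q["pixels"],cv2.COLOR_BGR2GRAY)[(215 if n=='top' else 260):(232 if n=='top' else 292),(275 if n=='top' else 246):(335 if n=='top' else 302)]) for q in(z,D[n])]))
print(robot.observe()["ft_force"],robot.observe()["tcp_pos"])
E
```

```text
top head pred [332.  198.4] seen [332.4 198.4] [325 195  16   8 126]
top tip pred [274.2 201.3] seen [288.6 200.1] [287 199   4   3  11]
side head pred [278.4 225.1] seen [268.8 215.4] [264 214  11   4  40]
side tip pred [261.5 258.5] seen [253.5 265.5] [249 257   9  16  88]
top jar moved? see shift ((0.15807735133331846, -0.0896950262206353), 1.0461295875252257)
side jar moved? see shift ((-0.04919377876705866, -0.024977643686419526), 1.008464960423144)
[ 0.4099004  -0.42650393 -0.01257672] [ 588.40329081 -259.60369964  228.44693537]
```

```bash
python3 - <<'E'
from m import *
d=dict(np.load('pics/top6.npz'));p=d["pixels"].astype(int);k=p[...,2]-p[...,0]
q=T["pixels"].astype(int);k0=q[...,2]-q[...,0]
for r in range(195,208):print(' '.join('%3d'%v for v in k[r,266:296]),'|',' '.join('%2d'%v for v in k0[r,266:286]))
d6=cv2.absdiff(cv2.imread('pics/top6.png'),cv2.imread('pics/top0.png')).max(2)>45
c,l,s,ce=cv2.connectedComponentsWithStats(d6.astype(np.uint8));print([(s[i].tolist()) for i in range(1,c) if s[i,4]>15])
E
```

```text
3   5   7   6   5   1   4   4   4   4   2   3   3   1   6  38  40  43  40  42  28  41  42  43  43  44  45  29  20  20 |  5  5  4  6  4  2  1  3  3  3  2  1  3  3  3 32 33 35 37 36
  5   1   5   7   4   2   1   4   5   3   5   6   5   5   8  39  43  41  40  44  22  44  45  43  42  45  36  23  22  20 |  4  2  6  5  3  1  3  4  3  6  2  4  5  5  7 35 36 35 37 37
  5   5   6   5   6   4   3   5   5   7   4   4   6   7   8  35  36  37  37  35  24  39  42  45  44  44  24  23  21  20 |  7  3  6  5  4  3  2  3  4  6  3  3  6  6  6 30 34 32 30 35
  7   9   7   7   5   5   5   6   7   6   6   5   5   6   8  24  29  29  27  27  24  31  42  44  44  44  27  29  28  27 |  5  6  6  6  4  5  3  7  6  5  4  5  4  3  8 20 24 24 23 23
  7   6   7   7   2   6   8   7   4   3   5   5   9  17  21  18  18  20  20  18  26  47  53  55  54  55  46  43  51  56 |  5  5  4  5  3  5  4  5  3  2  3  4  3  3  4 16 18 17 19 16
  8   5   5   4   5   8   9   7   4   2  13  22  34  44  57  20  15  15  17  16  27  59  64  65  64  62  65  55  62  64 |  5  3  4  2  6  5  9  3  2 -1  4  6  5  2 13 16 12 11 14 15
  8   7   
[... 1007 characters left out ...]
  18  20  18 |  3  5  6  6  4  7  4  5  9  4  1  2  5 15 31 32 31 30 32 31
  5   5   3   6   9   9   6   6   8   5   5   5   9  16  32  23  28  28  31  30  29  14  38  39  40  19  22  19  17  17 |  6  6  3  5  9  4  2  4  7  5  4  3  7 15 32 26 24 24 25 24
[[431, 106, 34, 21, 353], [68, 125, 433, 342, 25548], [195, 164, 25, 57, 379], [295, 194, 11, 7, 52], [306, 194, 5, 4, 17], [326, 195, 15, 10, 137], [205, 257, 15, 21, 72], [196, 258, 17, 12, 103], [337, 277, 14, 20, 67], [2, 310, 17, 13, 105], [6, 324, 73, 42, 809], [0, 337, 285, 143, 12771], [61, 363, 22, 28, 285], [346, 409, 13, 12, 63], [301, 420, 45, 17, 152], [278, 428, 15, 33, 150], [286, 428, 59, 52, 1519], [339, 439, 29, 41, 391]]
```

The pin shows on both sides of the jar. Its nose stands about 12 mm out of the far lug (top view, columns 276-280), its head is up against the near one, and the jar hasn't moved.

```bash
python3 -c "
from rig import robot
print(robot.job_done())"
```

```text
the job is handed in; nothing more can be done
None
```

The job is handed in at about 27 s on the robot's clock: stopper home with its ring in line, pin through lug, ring and lug with its head against the -y lug, and no jar movement in the final images; the hand-in returned no verdict, and I didn't re-measure the bystanders.

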